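Unscrew the blade unit of a blender cup whose thread hand is unknown

ROBOT

A 6-joint arm with a two-finger parallel gripper is mounted at the origin on a cart in front of the work surface, level with it; the furniture and walls round the work are solid. World frame = base frame: x ahead of the robot, y to its left, z up, the work surface at z = 0. Lengths are in m, angles in rad, forces in N, time in s.
With the tool pointing down it reaches from about 0.4 to 0.825 m from the base axis. Payload 7 kg.
Tool frame: the origin (TCP) lies where the fingers leave the gripper's body, on its centre line; the fingertips stand 66 mm ahead of it and the grasp point (between the pads) lies 47 mm ahead of it (grip_depth is the z of the grasp point in the tool frame, in m); z points along the fingers, y is the line along which they close (so a half turn about z gives the same grasp; the last joint's range is limited). The gripper opens to 88 mm and grips with 3 to 60 N. Pads are 19 mm wide; open, the fingers measure 130 mm over their backs; the gripper's body (78 mm by 193 mm) begins 47 mm behind the grasp point.
Start: joints at [-0.831, 0.359, 0.012, 0, -1.224, -0.288], TCP at [0.295, -0.607, 0.292] pointing down, gripper open.
Joint ranges: [-3.07, 3.07], [-1.43, 2.12], [-1.02, 1.25], [-3.03, 1.67], [-3.05, -0], [-3.03, 3.03]. Speed limits (rad/s): [2.39, 2.39, 3.01, 3.14, 3.14, 3.14].

INTERFACE

Orientations are given as [roll, pitch, yaw] about the fixed x, y, z axes, in that order (R = Rz(yaw) Ry(pitch) Rx(roll)).
In Python, from station import read_state, read_camera, camera_params, finish_job, cut_out, grip_depth gives the robot as it stands.
- The arm moves only by the tool move_arm, never from a script. Its argument "series" is text: rows parted by semicolons, each of 5 numbers parted by spaces: the shift along the tool's x, y, z in cm, then the turn about the tool's z in rad, then the opening, from 0 (shut) to 1 (fully open). In form: tx ty tz turn claw; .... A call has 1 to 8 rows; each row is the pose to reach, as a shift and turn from the pose commanded when the call began, along the tool's axes at that moment; what a row does not reach only later rows make up. A row lasts 1/8 s, in which the tool goes at most 62.5 mm and 10.7 degrees, less where a joint would pass 70% of its speed; a pose out of reach is approached as far as the arm can. A call with a gripper value outside its range is refused whole. The fingers move at their own pace and stop on an object; "squeeze" is the grip in N (left out, the last holds). Time passes only in rows, so rows that repeat a pose let the fingers close. It gives the time, the measured TCP pose, the force, the opening and the grip force at its end, in the units of the state.
- read_state(): the state, without advancing time (a new reading comes with each control period).
- read_camera(name): name is "side" or "top" or "wrist"; returns the picture (420x560x3 uint8, red, green, blue); there is no depth.
- camera_params(name): a dict with "intrinsics" (3x3 intrinsics, pixels), "rvec" (rotation vector, rad) and "tvec" (3), from world to camera coordinates, as OpenCV has them. Camera axes: x right, y down, z forward; pixel columns grow to the right and rows downward; lengths in m; the calibration is good to about 2 mm. The wrist camera is an equidistant fisheye: a pixel r from the principal point sees the ray r / f radians off the axis. A picture is of the moment at which its call begins: read the wrist's pose just before it. camera_params takes no time and is no camera call; for the wrist camera it gives the pose at the moment of the call.
- finish_job(): hands the job in; it is judged then, once.
Trained networks look in the newest picture that a camera, given by its name, has taken for a name from the list of things; names that differ only in an ending like _2 or _b are one class to them, and where a whole thing is asked for, a point or a joint stands for the part that bears it (a point fixed in the world has none). Each returns a list of dicts, best first, with "confidence" (0 to 1); they miss things now and then, are a little off and sometimes report something else, mostly with a low value. They report only what shows in the picture. A call takes as long as a camera call. They do not tell look-alikes from the thing itself.
- cut_out(camera, name): "region" (420x560 bool, what is visible of it) and "bbox" ([left, top, right, bottom] in pixels, round what is visible of it).
The state is a dict: "time": time; "joints": joint angles; "qd": joint speeds; "joint_torque": joint torques, N m; "position": TCP position; "ee_rot": TCP orientation; "contact_force": force on the tool from outside, world axes, zero at the start; "torque": the same for the moment, N m; "opening": finger opening in m; "grip_force": force on a finger pad.
Only numpy, scipy, OpenCV 4.12 (cv2) and the standard library are available. Lean on these libraries where they do the work, as an engineer would, in place of code of your own. Each camera call takes 0.05 s, during which the arm holds its last target. There are 200 camera calls.

TASK

First move the sauce bottle that crowds the clamped blender cup: stand it upright in the condiment tray and let go of it. Then unscrew the blade unit on top of the cup - this make may have a normal or a reverse thread and nothing shows which, so find out by trying which way it comes loose - lift it off, and finish still holding it, level and still, about a hand's breadth (10 cm) above the cup's mouth, so that it would drip back into the cup. Leave everything else where it stands.

Things in the scene. Friction and masses are not known exactly. Their poses are not given: they have to be found in the camera images.
- holder: Grey one-hand clamp stuck to the table (base 170 x 72 mm, jaws 54 mm tall) gripping a clear blender cup, 66 mm across; neither can turn or lift. Origin: on the table under the cup's axis; z up; x along the clamp, away from its spindle, whose T-handle is 128 mm from the axis on the -x side. The collar of the blade unit sits on the cup's flat shoulder at z = 84 mm.
- cup_mouth (a point): Centre of the cup's open mouth, 100 mm above the table, on the cup's axis, inside the blade unit while that is on.
- blade_unit: Black blade unit screwed on the cup, 0.09 to 0.14 kg. Origin: on its axis at the lower edge of its round ribbed collar (65 mm across, 21 mm tall); z up. Shaft and blades reach 8 mm below the origin, inside the cup's neck: it must rise 27 mm to be out. It is about 1 mm loose in height. Turns in one piece with its hub (see hub, thread).
- hub (a point): Top centre of the six-sided hub on the blade unit, 47 mm above its origin; small drive teeth stand 5 mm above this point. The hub is 26 mm tall (it rises from the collar's top) and 40 mm across the flats, each flat 23 mm wide. The flats face this frame's own x axis and every 60 degrees round from it. Grip it here across two flats.
- thread (a point): On the cup's axis at the shoulder. Coarse lug thread, right-handed on some starts (loosens counter-clockwise from above), left-handed on others (loosens clockwise); no sign shows which. Tightening way: firm stop after 2 to 13 degrees. Loosening way: goes easily, free to lift straight up after 42 to 55 degrees, stops at 88 to 102 (still free to lift).
- sauce_bottle: Sauce bottle, upright on the table close beside the cup, 44 x 74 mm at the foot (thin along its own x axis), 192 mm tall, 0.13 to 0.26 kg. Origin: centre of its underside; z up. Its two flat side panels face its x axis: 42 to 45 mm apart, 20 mm wide, from the foot to 138 mm up; above that it slopes in to a round cap, 44 mm across, 167 to 192 mm up. Gripped by the round cap alone it swings; across the panels it hangs firm.
- tray: Wooden condiment tray with a steel handle at each end, fixed: 150 mm (its x) by 250 mm (its y), walls 24 mm tall and 6 mm thick, floor 6 mm up. Origin: on the table under its centre. Two spice jars stand towards its -y end, 65 to 115 mm from the centre; from 45 mm on that side to the +y end it is free.
- tray_spot (a point): Middle of the free part of the tray's floor, 6 mm above the table, 40 mm from the tray's centre towards its +y; the bottle can stand here. Axes as the tray's.
- spice_front: Closed spice jar, 41 mm across, 105 mm tall, standing in the condiment tray. Origin: centre of its underside. Leave it standing.
- spice_back: Closed spice jar, 41 mm across, 105 mm tall, standing in the condiment tray behind the other. Origin: centre of its underside. Leave it standing.
- red_mug: Mug with one handle, 88 x 99 mm, 90 mm tall, in the row behind the work. Origin: centre of its underside. Leave it.
- dial_timer: Round kitchen timer, 67 mm across, 61 mm tall, behind the work. Origin: centre of its underside. Leave it.
- tea_glass: Tea glass, 79 mm across, 100 mm tall, behind the work. Origin: centre of its underside. Leave it.
- salt_shaker: Salt shaker, 44 mm across, 90 mm tall, behind the work at the left. Origin: centre of its underside. Leave it.
- garlic: Garlic bulb, 61 mm across, 59 mm tall, at the right. Origin: centre of its underside. Leave it.
Mind the look-alikes: they are no part of the job. There is more than one size of the blade_unit; the job needs the larger.

How it is judged:
By the outcome, as a careful person would: the job done as asked, in the order asked, and still so for the second after the job is handed in, while the arm keeps its last pose, push and grip.
It also fails if it takes over 58 s, if anything falls off the work surface, if the arm or the gripper's body presses on something with over 40 N, if the wrist force passes 120 N, or if a joint passes its speed limit or range.

## Working session

There is one attempt and no reset: what is moved stays moved. The work goes in short steps, Python scripts to look and compute and a tool call to move; the robot and the scene stay as the last step left them, time stands still between calls to the robot, and variables do not carry over. Pictures are saved under pics/ and viewed, at most 10 in all, crops included, and the job is handed in when it is done.

Besides the shell and the picture viewer there is one more tool, called after "Request:" as name(argument=value, ...) on one line, values as JSON. move_arm: Moves the arm, as the interface text tells. Its arguments: {"type":"object","properties":{"series":{"type":"string"},"squeeze":{"type":"number"}},"required":["series"]}

```bash
mkdir -p pics; ls; cat > h.py <<'E'
import numpy as np,cv2
from station import *
def cam(n):
    p=camera_params(n);R,_=cv2.Rodrigues(np.array(p["rvec"],float));return np.array(p["intrinsics"],float),R,np.array(p["tvec"],float).ravel()
def ray(n,u,v):
    K,R,t=cam(n);x=(u-K[0,2])/K[0,0];y=(v-K[1,2])/K[1,1]
    if n=="wrist":
        r=np.hypot(x,y);s=np.sin(r)/max(r,1e-9);d=np.array([x*s,y*s,np.cos(r)])
    else: d=np.array([x,y,1.])
    return -R.T@t,R.T@d
def atz(n,u,v,z):
    o,d=ray(n,u,v);return o+d*(z-o[2])/d[2]
def proj(n,P):
    K,R,t=cam(n);c=np.atleast_2d(P)@R.T+t
    if n=="wrist":
        rr=np.hypot(c[:,0],c[:,1]);th=np.arctan2(rr,c[:,2]);s=th/np.maximum(rr,1e-9);q=c[:,:2]*s[:,None]
    else: q=c[:,:2]/c[:,2:]
    return q*[K[0,0],K[1,1]]+K[:2,2]
def snap(n,f=None):
    im=read_camera(n)
    if f: cv2.imwrite(f"pics/{f}.png",im[:,:,::-1])
    return im
E
python3 - <<'E'
from h import *
a=[]
for n in("top","side"):
    im=snap(n,n+"0")
    print(n,-cam(n)[1].T@cam(n)[2])
    for k in("blade_unit","hub","sauce_bottle","tray","holder","spice_front","red_mug","tea_glass"):
        for d in cut_out(n,k): 
            m=d["region"];v,u=np.nonzero(m);print(n,k,round(d["confidence"],2),d["bbox"],int(m.sum()),u.mean().round(1),v.mean().round(1))
print(read_state())
E
```

```text
pics
top [ 0.45762639 -0.0382771   1.27483018]
top blade_unit 0.97 [186.6, 218.3, 217.9, 246.8] 572 203.9 231.4
top blade_unit 0.82 [155.5, 222.1, 172.7, 237.7] 241 166.4 229.4
top hub 0.9 [190.9, 217.9, 217.9, 247.1] 556 203.8 231.1
top hub 0.74 [158.7, 221.2, 180.5, 239.0] 294 166.3 230.0
top sauce_bottle 0.76 [227.8, 221.0, 259.8, 246.5] 569 242.2 235.0
top tray 0.69 [265.7, 221.4, 375.4, 284.5] 4855 313.6 253.0
top tray 0.68 [186.3, 206.6, 227.5, 279.2] 1321 207.6 246.4
top holder 0.75 [184.8, 204.9, 227.6, 282.1] 1333 207.4 246.0
top holder 0.47 [272.0, 220.3, 374.2, 286.8] 4789 313.9 252.8
top spice_front 0.79 [342.4, 257.6, 364.9, 272.8] 279 355.5 264.8
top red_mug 0.76 [246.4, 148.6, 284.0, 188.6] 1029 267.7 168.2
top red_mug 0.65 [230.8, 221.4, 256.5, 249.1] 551 242.0 235.0
top tea_glass 0.96 [156.9, 156.9, 187.4, 185.9] 870 172.6 172.0
side [ 0.52006149 -0.9022297   0.8223542 ]
side blade_unit 0.47 [257.0, 176.3, 262.9, 189.1] 40 259.5 182.4
side blade_unit 0.31 [212.2, 186.5, 271.5, 212.0] 733 244.7 200.8
side sauce_bottle 0.87 [243.0, 169.5, 260.9, 231.9] 927 250.3 199.9

[... 446 characters left out ...]
ime': 0.9, 'joints': array([-8.30887302e-01,  3.58578840e-01,  1.19021534e-02,  1.96662432e-05,
       -1.22410360e+00, -2.88114275e-01]), 'qd': array([-1.27081712e-04, -2.29869320e-03,  3.64341883e-04, -2.47316163e-04,
       -1.27877866e-04, -9.73710992e-05]), 'joint_torque': array([-6.54070682e-04, -5.82357967e+01,  2.93298125e+01,  7.00228080e+00,
        1.25392748e-02, -1.06748223e-05]), 'position': array([ 0.29466978, -0.6072614 ,  0.29217942]), 'ee_rot': array([-3.14157202e+00, -1.31756527e-05, -2.68979122e+00]), 'contact_force': array([ 0.06954077, -0.19679777, -0.58284234]), 'torque': array([ 0.01412811,  0.02433124, -0.02803203]), 'grip_force': 0.0, 'opening': 0.08743363052728485}
```

```bash
python3 - <<'E'
import cv2,numpy as np
t=cv2.imread('pics/top0.png')[140:300,130:390];cv2.imwrite('pics/t.png',cv2.resize(t,None,fx=3,fy=3,interpolation=cv2.INTER_CUBIC))
s=cv2.imread('pics/side0.png')[140:320,180:350];cv2.imwrite('pics/s.png',cv2.resize(s,None,fx=3.3,fy=3.3,interpolation=cv2.INTER_CUBIC))
from h import *
for (n,u,v,z) in [("top",203.8,231.2,.136),("top",166.4,229.5,.05),("top",242,235,.19),("top",313.8,253,.01),("top",355.5,264.8,.105)]: print(atz(n,u,v,z).round(3))
E
```

```text
[0.584 0.134 0.136]
[0.6   0.243 0.05 ]
[0.568 0.038 0.19 ]
[ 0.535 -0.138  0.01 ]
[ 0.499 -0.231  0.105]
```

View pics/t.png

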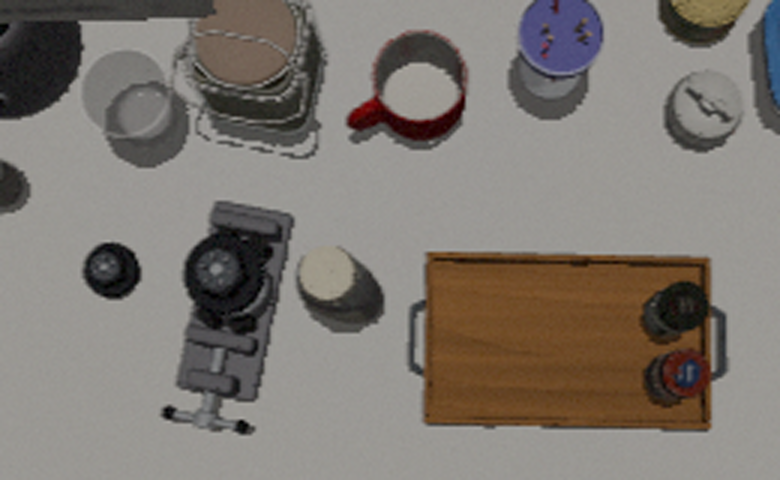

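View pics/s.png

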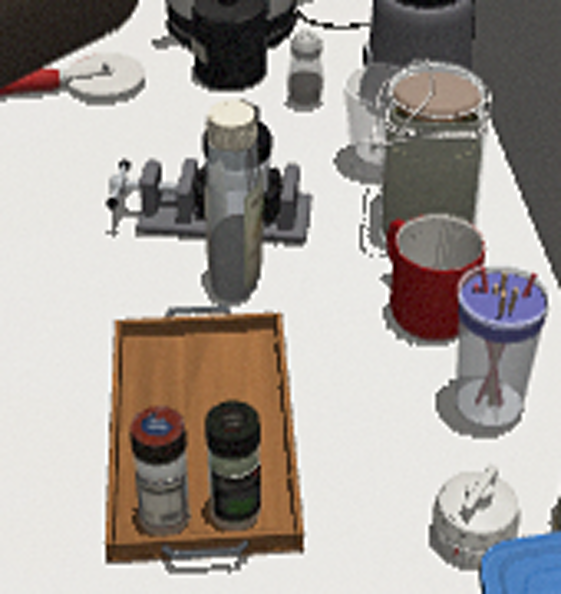

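Candidates for the blade unit: a large one on the clamped cup at top px (204,231), a small one lying alone at top px (166,230), and the blender base at the back. The job's is the one on the cup. The bottle's pale cap is at top px (238,232), the tray at (314,253), with the jars at its right (-y) end.

```bash
cat >> h.py <<'E'
def go(P,yaw=None):
    s=read_state();p=np.array(s["position"]);y=s["ee_rot"][2];d=np.array(P)-p
    print("t",round(s["time"],2),"shift cm",np.round([100*(d[0]*np.cos(y)+d[1]*np.sin(y)),100*(d[0]*np.sin(y)-d[1]*np.cos(y)),-100*d[2]],2),"turn",None if yaw is None else np.round((y-yaw+np.pi/2)%np.pi-np.pi/2,3), "yaw",round(y,3))
E
python3 - <<'E'
from h import *
go([.47,.0,.40])
K,R,t=cam("wrist");print(K,-R.T@t,R[2])
E
```

```text
t 0.9 shift cm [-42.29  46.98 -10.78] turn None yaw -2.69
[[325.1922621    0.         270.05637984]
 [  0.         325.1922621  204.52169976]
 [  0.           0.           1.        ]] [ 0.22301543 -0.64286368  0.38451915] [ 0.26438556  0.12867173 -0.95579489]
```

Request:
move_arm(series="-2 2 -6 0 1; -6 6.5 -10.8 0 1; -10 11 -10.8 0 1; -14 15.5 -10.8 0 1; -18 20 -10.8 0 1; -22 24.5 -10.8 0 1; -26 29 -10.8 0 1; -30 33.5 -10.8 0 1")

```text
time: 1.9
position: [0.4181, -0.1738, 0.4006]
ee_rot: [-3.141, 0.001, -2.69]
contact_force: [1.3, -1.3, 0.6]
opening: 0.0877
grip_force: 0.0
```

Request:
move_arm(series="-4 4.5 0 0 1; -8 9 0 0 1; -12 13.5 0 0 1; -12 13.5 0 0 1; -12 13.5 0 0 1")

```text
time: 2.52
position: [0.467, -0.0017, 0.4002]
ee_rot: [-3.141, -0.0, -2.689]
contact_force: [-0.4, -0.3, 0.7]
opening: 0.0877
grip_force: 0.0
```

```bash
python3 - <<'E'
from h import *
im=snap("wrist","w0");s=read_state();print(s["time"],s["position"],s["ee_rot"])
import pickle
pickle.dump([camera_params("wrist")],open("w0.pkl","wb"))
for k in("blade_unit","hub","sauce_bottle","tray","holder"):
    for d in cut_out("wrist",k):
        m=d["region"];v,u=np.nonzero(m);print(k,round(d["confidence"],2),d["bbox"],int(m.sum()),u.mean().round(1),v.mean().round(1))
E
```

```text
2.575 [ 0.46687851 -0.00230645  0.40024826] [-3.14147650e+00  3.86434939e-06 -2.68986869e+00]
blade_unit 0.63 [289.3, 201.3, 387.4, 284.8] 3267 332.2 241.7
blade_unit 0.61 [300.0, 266.7, 343.5, 313.8] 657 322.7 281.3
hub 0.82 [298.4, 264.9, 339.6, 315.3] 596 322.2 278.2
hub 0.74 [21.8, 149.3, 48.6, 178.8] 678 34.2 164.0
hub 0.65 [88.6, 84.3, 261.1, 239.1] 12883 179.0 163.2
sauce_bottle 0.89 [246.3, 216.9, 289.0, 312.8] 2716 266.2 253.6
tray 0.58 [88.2, 85.3, 253.9, 237.2] 12897 179.1 163.4
tray 0.43 [289.5, 199.5, 387.1, 284.6] 3310 332.1 241.5
holder 0.71 [290.5, 197.4, 388.2, 283.6] 3310 332.1 241.6
```

View pics/w0.png

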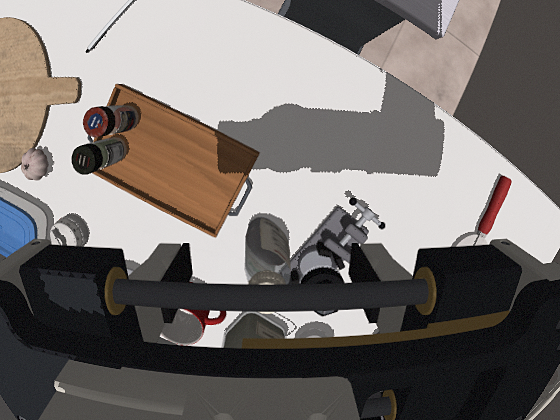

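The wrist view shows the bottle at (266,250), the clamp and cup at (330,245) half hidden by the gripper, and the tray at (180,163). I'll shift outward for a clear view.

```bash
python3 - <<'E'
from h import *
go([.60,.07,.40])
E
```

```text
t 2.83 shift cm [-15.15   0.77   0.03] turn None yaw -2.692
```

Request:
move_arm(series="-5 0.3 0 0 1; -10 0.5 0 0 1; -15 0.8 0 0 1; -15 0.8 0 0 1; -15 0.8 0 0 1")

```text
time: 3.45
position: [0.5985, 0.0703, 0.3997]
ee_rot: [-3.142, -0.001, -2.691]
contact_force: [-0.4, 0.6, -0.1]
opening: 0.0879
grip_force: 0.0
```

```bash
cat > fit.py <<'E'
from h import *
from scipy.optimize import minimize
def circ(r,z,n=40,sx=None):
    a=np.linspace(0,2*np.pi,n,endpoint=False);return np.c_[r*np.cos(a),(sx or r)*np.sin(a),np.full(n,z)]
def bottle():
    # stadium-ish section 44x74 with 20 mm flats
    a=np.linspace(-np.pi/2,np.pi/2,15);sec=np.r_[np.c_[.022*np.sin(a),.010+.027*np.cos(a)],np.c_[-.022*np.sin(a),-.010-.027*np.cos(a)]]
    B=[np.c_[sec,np.full(len(sec),z)] for z in(0,.138)]
    return [np.vstack(B),np.vstack([circ(.022,.167),circ(.022,.192)]),np.vstack([B[1],circ(.022,.167)])]
def tray():
    g=[]
    c=np.array([[x,y,z] for x in(-.075,.075) for y in(-.125,.125) for z in(0,.024)]);return [c]
def place(parts,x,y,yaw,z=0):
    c,s=np.cos(yaw),np.sin(yaw);R=np.array([[c,-s,0],[s,c,0],[0,0,1]]);return [p@R.T+[x,y,z] for p in parts]
def mask(n,parts,S=4):
    m=np.zeros((420*S,560*S),np.uint8)
    for p in parts:
        q=proj(n,p);h=cv2.convexHull(np.round((q+.5)*S).astype(np.int32));cv2.fillConvexPoly(m,h,1)
    return cv2.resize(m.astype(np.float32),(560,420),interpolation=cv2.INTER_AREA)
def iou(n,parts,reg):
    m=mask(n,parts);r=reg.astype(float);return np.minimum(m,r).sum()/np.maximum(m,r).sum()
E
python3 - <<'E'
from fit import *
im=snap("wrist","w1");s=read_state();print(s["time"],s["position"],s["ee_rot"])
im=snap("wrist");R={}
for k in("sauce_bottle","tray","blade_unit","hub","holder"):
    D=cut_out("wrist",k);R[k]=D
    for d in D: print(k,round(d["confidence"],2),np.round(d["bbox"]))
import pickle;pickle.dump(R,open("R1.pkl","wb"))
snap("top");T=cut_out("top","sauce_bottle")[0]["region"]
tt=cut_out("top","tray")
for p0,k,mod in (((.568,.038),"sauce_bottle",bottle()),):
    W=R[k][0]["region"]
    f=lambda p:-(iou("wrist",place(mod,*p),W)+iou("top",place(mod,*p),T))
    best=min((minimize(f,[*p0,y],method="Nelder-Mead",options=dict(initial_simplex=[[*p0,y],[p0[0]+.01,p0[1],y],[p0[0],p0[1]+.01,y],[*p0,y+.3]],maxiter=80)) for y in np.arange(0,np.pi,.5)),key=lambda r:r.fun)
    print(k,best.x,best.fun,iou("wrist",place(mod,*best.x),W))
E
```

```text
3.5 [0.59814763 0.07008748 0.40027176] [-3.14153931e+00 -1.65610909e-04 -2.69052492e+00]
sauce_bottle 0.75 [236. 121. 284. 184.]
sauce_bottle 0.33 [ 77.   1. 135.  38.]
tray 0.66 [ 80.   2. 253. 143.]
tray 0.47 [ 36. 135.  74. 174.]
blade_unit 0.8 [358. 194. 385. 227.]
blade_unit 0.7 [296. 161. 351. 213.]
hub 0.86 [297. 157. 348. 214.]
hub 0.6 [355. 199. 384. 228.]
holder 0.89 [271.  98. 391. 223.]
holder 0.28 [295. 162. 351. 215.]Traceback (most recent call last):
  File "<stdin>", line 13, in <module>
  File "<stdin>", line 13, in <genexpr>
    res = _minimize_neldermead(fun, x0, args, callback, bounds=bounds,
                               **options)
    fxr = func(xr)
    fx = function(np.copy(x), *(wrapper_args + args))
  File "<stdin>", line 12, in <lambda>
  File "fit.py", line 21, in iou
    m=mask(n,parts);r=reg.astype(float);return np.minimum(m,r).sum()/np.maximum(m,r).sum()
  File "fit.py", line 18, in mask
    q=proj(n,p);h=cv2.convexHull(np.round((q+.5)*S).astype(np.int32));cv2.fillConvexPoly(m,h,1)
  File "h.py", line 14, in proj
    K,R,t=cam(n);c=np.atleast_2d(P)@R.T+t
          ~~~^^^
  File "h.py", line 4, in cam
    p=camera_params(n);R,_=cv2.Rodrigues(np.array(p["rvec"],float));return np.array(p["intrinsics"],float),R,np.array(p["tvec"],float).ravel()
ValueError: time passes only in moves, steps and waits
```

View pics/w1.png

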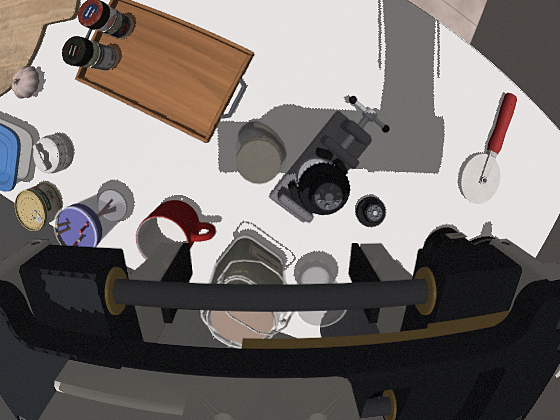

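The wrist view shows the bottle at (260,153), the large blade unit on the cup at (325,187), the small look-alike at (370,211), and the tray at (165,65). I'll cache the camera parameters and refit.

```bash
python3 - <<'E'
s=open('h.py').read().replace("def cam(n):\n    p=","C={}\ndef cam(n):\n    if n not in C: C[n]=cam0(n)\n    return C[n]\ndef cam0(n):\n    p=")
open('h.py','w').write(s)
E
cat > mfit.py <<'E'
from fit import *
def fit(mod,obs,p0,yaws,lens=.01):
    f=lambda p:-sum(iou(n,place(mod,*p),r) for n,r in obs)
    P=lambda y:[[*p0,y],[p0[0]+lens,p0[1],y],[p0[0],p0[1]+lens,y],[*p0,y+.3]]
    b=min((minimize(f,P(y)[0],method="Nelder-Mead",options=dict(initial_simplex=P(y),maxiter=70)) for y in yaws),key=lambda r:r.fun)
    return b.x,[round(iou(n,place(mod,*b.x),r),3) for n,r in obs]
E
timeout 500 python3 - <<'E'
from mfit import *
import pickle
R=pickle.load(open("R1.pkl","rb"))
snap("top");T=cut_out("top","sauce_bottle")[0]["region"];TT=cut_out("top","tray");TT=max(TT,key=lambda d:d["region"].sum())["region"]
snap("side");S=cut_out("side","sauce_bottle")[0]["region"]
pickle.dump((T,TT,S),open("T.pkl","wb"))
W=R["sauce_bottle"][0]["region"];print(W.sum(),T.sum(),S.sum(),TT.sum())
ys=np.arange(0,3.1,.6)
print("wts",fit(bottle(),[("wrist",W),("top",T),("side",S)],(.565,.038),ys))
print("w",fit(bottle(),[("wrist",W)],(.565,.038),ys))
print("tray",fit(tray(),[("top",TT)],(.535,-.138),[0.]))
E
```

```text
2586 569 962 4981
wts (array([0.57586511, 0.04613125, 2.81815844]), [np.float64(0.897), np.float64(0.887), np.float64(0.938)])
w (array([ 0.5753809 ,  0.04727889, -0.35065117]), [np.float64(0.907)])
tray (array([ 0.53479985, -0.14941017, -0.0348205 ]), [np.float64(0.852)])
```

```bash
cat >> fit.py <<'E'
def blade(z0=.084):
    a=np.arange(6)*np.pi/3+np.pi/6;r=.02/np.cos(np.pi/6);h=np.c_[r*np.cos(a),r*np.sin(a)]
    return [np.vstack([circ(.0325,z0),circ(.0325,z0+.021)]),np.vstack([np.c_[h,np.full(6,z0+.021)],np.c_[h,np.full(6,z0+.047)]])]
def draw(im,n,parts,col):
    for p in parts:
        h=cv2.convexHull(np.round((proj(n,p))).astype(np.int32));cv2.polylines(im,[h],True,col,1)
E
timeout 500 python3 - <<'E'
from mfit import *
import pickle
R=pickle.load(open("R1.pkl","rb"));T,TT,S=pickle.load(open("T.pkl","rb"))
print("blade",fit(blade(),[("wrist",R["blade_unit"][1]["region"])],(.584,.134),[0.]))
print("bladehub",fit(blade(),[("wrist",R["hub"][0]["region"])],(.584,.134),[0.]))
v,u=np.nonzero(TT);c=cv2.minAreaRect(np.c_[u,v].astype(np.float32));print(c,[atz("top",*q,.024)[:2].round(3) for q in cv2.boxPoints(c)])
def big(im,n,sl,f,parts,S):
    a=cv2.resize(im[sl],None,fx=S,fy=S,interpolation=cv2.INTER_CUBIC)
    for p,col in parts:
        for q in p:
            h=cv2.convexHull(np.round(((proj(n,q)+.5)-[sl[1].start,sl[0].start])*S).astype(np.int32));cv2.polylines(a,[h],True,col,1)
    return a
w=cv2.imread("pics/w1.png")
A=big(w,"wrist",np.s_[90:240,220:400],0,[(place(bottle(),.5757,.0465,-.33),(0,255,0)),],4)
t=cv2.imread("pics/top0.png")
B=big(t,"top",np.s_[205:295,260:380],0,[(place(tray(),.535,-.143,-.03),(0,255,0))],4)
cv2.imwrite("pics/ovA.png",A)
cv2.imwrite("pics/ovB.png",B)
E
```

```text
blade (array([0.58753469, 0.13962854, 0.18675537]), [np.float64(0.97)])
bladehub (array([0.58768552, 0.13963369, 0.22565814]), [np.float64(0.966)])
((318.5013732910156, 252.9362030029297), (105.40167999267578, 57.6252555847168), 1.2188752889633179) [array([ 0.465, -0.009]), array([ 0.615, -0.014]), array([ 0.604, -0.292]), array([ 0.454, -0.282])]
```

View pics/ovA.png

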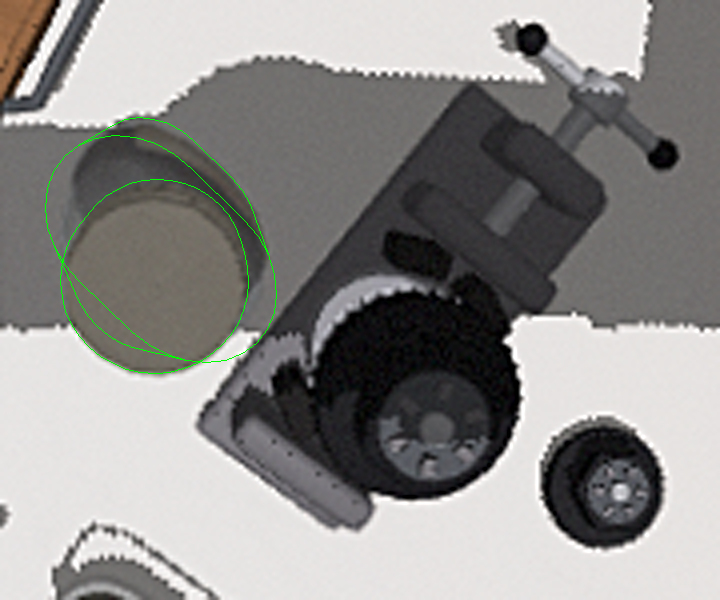

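View pics/ovB.png

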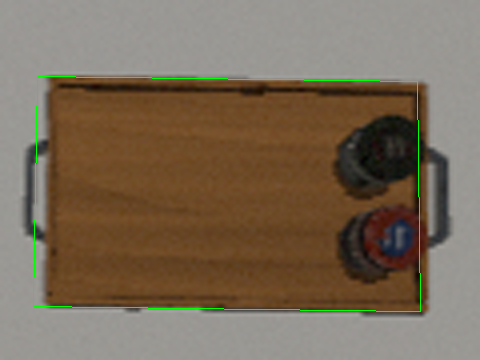

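Overlays: the tray edges lie about 6 mm towards -y of the drawn box, so its centre is about (0.535,-0.149). The bottle's body outline fits only roughly, with the cap at crop px (155,282). I'll look once more from straight above it.

```bash
python3 - <<'E'
from h import *
go([.648,.083,.40])
E
```

```text
t 4.2 shift cm [-4.98 -1.07  0.01] turn None yaw -2.69
```

Request:
move_arm(series="-5 -1 0 0 1; -5 -1 0 0 1; -5 -1 0 0 1")

```text
time: 4.58
position: [0.6479, 0.0837, 0.3995]
ee_rot: [3.142, -0.001, -2.69]
contact_force: [-0.6, 0.4, 0.4]
opening: 0.0877
grip_force: 0.0
```

```bash
timeout 500 python3 - <<'E'
from mfit import *
import pickle
snap("wrist","w2");R={k:cut_out("wrist",k) for k in("sauce_bottle","blade_unit")}
T,TT,S=pickle.load(open("T.pkl","rb"))
for k in R:
  for d in R[k]: print(k,d["confidence"],d["bbox"],d["region"].sum())
W=R["sauce_bottle"][0]["region"];ys=np.arange(-1.5,1.5,.6)
for o in ([("wrist",W)],[("side",S)],[("wrist",W),("side",S)]):
    r=fit(bottle(),o,(.575,.046),ys);print(r)
print("blade",[fit(blade(),[("wrist",d["region"])],(.588,.139),[0.]) for d in R["blade_unit"]])
w=cv2.imread("pics/w2.png");q=proj("wrist",[[.575,.046,.15]])[0].astype(int);S_=6
y0,x0=max(q[1]-45,0),q[0]-55
a=cv2.resize(w[y0:y0+90,x0:x0+125],None,fx=S_,fy=S_,interpolation=cv2.INTER_CUBIC)
a=cv2.convertScaleAbs(a,alpha=1.6)
for p in place(bottle(),*r[0]):
    h=cv2.convexHull(np.round(((proj("wrist",p)+.5)-[x0,y0])*S_).astype(np.int32));cv2.polylines(a,[h],True,(0,255,0),1)
c,_=cv2.findContours(W.astype(np.uint8),0,2)
for k in c: cv2.polylines(a,[((k[:,0]+.5-[x0,y0])*S_).astype(np.int32)],True,(0,0,255),1)
cv2.imwrite("pics/w2c.png",a)
E
```

```text
blade_unit 0.91 [305.0, 120.9, 362.1, 175.7] 2269
blade_unit 0.56 [367.3, 168.7, 393.3, 198.9] 725
blade_unit 0.24 [135.1, 170.2, 223.3, 237.4] 3488Traceback (most recent call last):
  File "<stdin>", line 7, in <module>
IndexError: list index out of range
```

```bash
timeout 500 python3 - <<'E'
from mfit import *
import pickle
snap("wrist");D=cut_out("wrist","blade_unit")[:1];print(len(cut_out("wrist","sauce_bottle")))
print("blade",[fit(blade(),[("wrist",d["region"])],(.588,.139),[0.]) for d in D])
w=cv2.imread("pics/w2.png");q=proj("wrist",[[.575,.046,.15]])[0].astype(int);S_=6
y0,x0=max(q[1]-45,0),q[0]-55
a=cv2.resize(w[y0:y0+90,x0:x0+125],None,fx=S_,fy=S_,interpolation=cv2.INTER_CUBIC)
a=cv2.convertScaleAbs(a,alpha=1.6)
for yaw,col in((-.33,(0,255,0)),):
  for p in place(bottle(),.5757,.0465,yaw)[:2]:
    h=cv2.convexHull(np.round(((proj("wrist",p)+.5)-[x0,y0])*S_).astype(np.int32));cv2.polylines(a,[h],True,col,1)
cv2.imwrite("pics/w2c.png",a);print(x0,y0)
E
```

```text
1
blade [(array([0.588, 0.139, 0.   ]), [np.float64(0.0)])]
213 60
```

View pics/w2c.png

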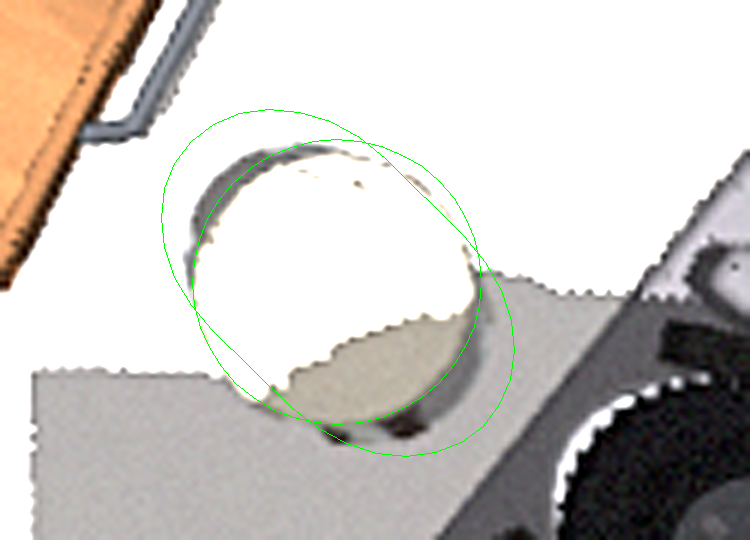

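```bash
timeout 500 python3 - <<'E'
from mfit import *
f=lambda a,b,z:atz("wrist",213+a/6-.5,60+b/6-.5,z)
d=f(465,400,.1)-f(215,190,.1);print("axis yaw",np.arctan2(d[1],d[0])-np.pi/2, f(338,288,.192), f(340,295,.1))
snap("wrist");D=cut_out("wrist","blade_unit")
for d in D: print(d["bbox"])
b=D[0];print(fit(blade(),[("wrist",b["region"])],tuple(atz("wrist",(b["bbox"][0]+b["bbox"][2])/2,(b["bbox"][1]+b["bbox"][3])/2,.11)[:2]),[0.]))
for g in(-.33+np.pi/2,-.33-np.pi/2): go([.576,.0465,.30],-.33-np.pi/2)
E
```

```text
axis yaw -0.2544517071154382 [0.57650645 0.04713666 0.192     ] [0.57783517 0.04787922 0.1       ]
[303.8, 125.4, 361.0, 176.6]
[365.3, 164.9, 397.0, 197.4]
[37.6, 105.6, 76.7, 144.0]
(array([0.58707569, 0.13922915, 0.07578782]), [np.float64(0.964)])
t 4.97 shift cm [ 8.06 -0.21 10.07] turn -0.789 yaw -2.69
t 4.97 shift cm [ 8.06 -0.21 10.07] turn -0.789 yaw -2.69
```

```bash
timeout 500 python3 - <<'E'
from h import *
go([.577,.0475,.28],-.29-np.pi/2)
E
```

```text
t 4.97 shift cm [ 7.93 -0.16 12.07] turn -0.829 yaw -2.69
```

Request:
move_arm(series="4 -0.1 3 -0.18 1; 7.9 -0.2 6 -0.36 1; 7.9 -0.2 9 -0.54 1; 7.9 -0.2 12 -0.72 1; 7.9 -0.2 12 -0.83 1; 7.9 -0.2 12 -0.83 1; 7.9 -0.2 12 -0.83 1")

```text
time: 5.85
position: [0.5779, 0.0475, 0.2807]
ee_rot: [-3.141, 0.001, -1.862]
contact_force: [-0.3, -0.1, -0.4]
opening: 0.0879
grip_force: 0.0
```

```bash
timeout 500 python3 - <<'E'
from h import *
go([.577,.0475,.196],-.29-np.pi/2);print(read_state()["position"],read_state()["joints"])
snap("top","t2");snap("wrist","w3")
a=cv2.imread("pics/w3.png");cv2.imwrite("pics/w3c.png",a[:, :])
E
```

```text
t 5.85 shift cm [0.02 0.09 8.47] turn -0.001 yaw -1.862
[0.57792127 0.04746767 0.28072261] [ 4.19100358e-01  2.10677564e-01 -2.20949115e-01  6.70097502e-05
 -1.13812410e+00 -7.10566487e-01]
```

View pics/w3c.png

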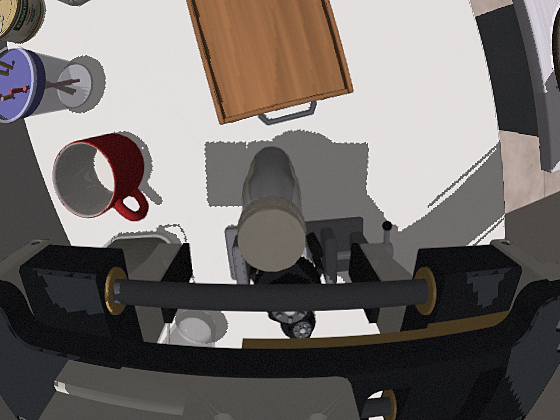

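The bottle is centred between the fingers (px 272 against a finger midpoint of about 271), and its long axis runs straight up the image, so the grasp is aligned. I'll go down and grip.

Request:
move_arm(series="0 0.1 4 0 1; 0 0.1 6.5 0 1; 0 0.1 8 0 1; 0 0.1 8.4 0 1; 0 0.1 8.4 0 1")

```text
time: 6.58
position: [0.5772, 0.0478, 0.1968]
ee_rot: [-3.141, 0.0, -1.86]
contact_force: [1.2, -0.6, 1.3]
opening: 0.0876
grip_force: 0.0
```

Request:
move_arm(series="0 0 0 0 0.6; 0 0 0 0 0.45; 0 0 0 0 0.35; 0 0 0 0 0.3; 0 0 0 0 0.3; 0 0 0 0 0.3", squeeze=25)

```text
time: 7.32
position: [0.5768, 0.0477, 0.1962]
ee_rot: [-3.141, 0.0, -1.86]
contact_force: [0.5, -0.3, 0.1]
opening: 0.0442
grip_force: 25.0
```

Request:
move_arm(series="0 0 -1 0 0.3; 0 0 -3 0 0.3; 0 0 -5 0 0.3; 0 0 -5.5 0 0.3")

```text
time: 7.82
position: [0.5772, 0.0478, 0.2527]
ee_rot: [-3.14, 0.001, -1.86]
contact_force: [-0.7, 0.8, -2.8]
opening: 0.0445
grip_force: 25.0
```

```bash
timeout 500 python3 - <<'E'
from h import *
go([.536,-.109,.25]);s=read_state();print(s["contact_force"],s["torque"],s["opening"])
E
```

```text
t 7.83 shift cm [16.21 -0.52  0.27] turn None yaw -1.86
[-0.65685907  0.78562735 -2.79796618] [ 0.07117754  0.06243109 -0.05394555] 0.04447942107262068
```

Request:
move_arm(series="1.5 0 0 0 0.3; 4.5 -0.1 0 0 0.3; 8 -0.2 0 0 0.3; 11.5 -0.3 0 0 0.3; 14.5 -0.4 0 0 0.3; 16.2 -0.5 0 0 0.3; 16.2 -0.5 0 0 0.3; 16.2 -0.5 0 0 0.3")

```text
time: 8.82
position: [0.5354, -0.1089, 0.2509]
ee_rot: [3.141, -0.0, -1.86]
contact_force: [-0.3, 0.3, -2.5]
opening: 0.0446
grip_force: 25.0
```

```bash
timeout 500 python3 - <<'E'
from h import *
go([.536,-.109,.202]);s=read_state();print(s["contact_force"],s["torque"],s["opening"])
snap("side","s2");snap("top","t3")
for n in("side","top"):
    for d in cut_out(n,"sauce_bottle"): print(n,d["confidence"],d["bbox"])
print("expect mid-foot/cap", proj("side",[[.536,-.109,.056],[.536,-.109,.248]]),proj("top",[[.536,-.109,.248]]))
a=cv2.imread("pics/s2.png")[170:320,170:330];b=cv2.imread("pics/t3.png")[190:310,220:390]
S=lambda i,f:cv2.resize(i,None,fx=f,fy=f,interpolation=cv2.INTER_CUBIC)
a=S(a,2.6);b=S(b,2.2);h=max(len(a),len(b))
cv2.imwrite("pics/c2.png",np.hstack([cv2.copyMakeBorder(i,0,h-len(i),0,0,0) for i in(a,b)]))
E
```

```text
t 8.82 shift cm [-0.   -0.06  4.89] turn None yaw -1.86
[-0.31904523  0.29447307 -2.54497849] [0.08028954 0.06431349 0.01264217] 0.04462160218453639
side 0.67 [230.7, 187.0, 251.9, 254.0]
expect mid-foot/cap [[240.54742214 246.94158875]
 [237.51185978 190.59006276]] [[308.80548274 245.84114412]]
```

View pics/c2.png

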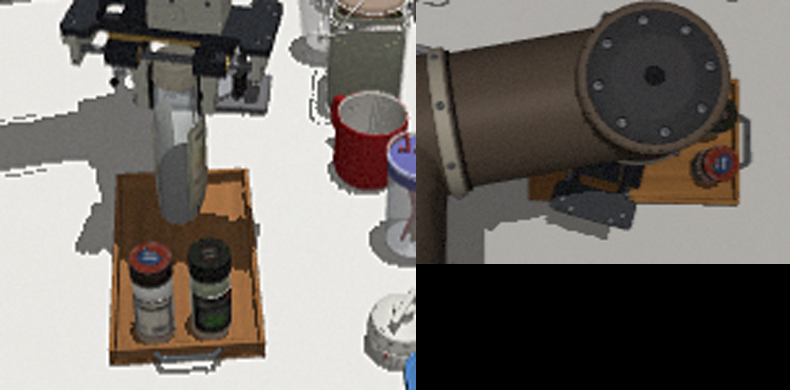

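The bottle hangs upright above the free end of the tray, with its foot at about side crop (180,215) and the jars clear. I'll lower it gently.

Request:
move_arm(series="0 0 2 0 0.3; 0 0 3.5 0 0.3; 0 0 4.2 0 0.3; 0 0 4.5 0 0.3; 0 0 4.5 0 0.3")

```text
time: 9.65
position: [0.5356, -0.109, 0.2063]
ee_rot: [-3.141, -0.0, -1.86]
contact_force: [0.2, 0.3, -2.6]
opening: 0.0443
grip_force: 25.0
```

Request:
move_arm(series="0 0 0.2 0 0.3; 0 0 0.4 0 0.3; 0 0 0.5 0 0.3; 0 0 0.5 0 0.3")

```text
time: 10.15
position: [0.5357, -0.1092, 0.2021]
ee_rot: [-3.141, -0.0, -1.859]
contact_force: [-1.5, 0.1, 4.5]
opening: 0.0451
grip_force: 25.0
```

Contact is made: the vertical force went from -2.6 to +4.5 N. I'll open slowly, then rise.

Request:
move_arm(series="0 0 0 0 0.55; 0 0 0 0 0.6; 0 0 0 0 0.7; 0 0 0 0 0.9; 0 0 0 0 0.9")

```text
time: 10.78
position: [0.5354, -0.109, 0.2011]
ee_rot: [3.142, 0.0, -1.86]
contact_force: [0.1, 0.8, 0.2]
opening: 0.0754
grip_force: 0.0
```

Request:
move_arm(series="0 0 -1.5 0 0.95; 0 0 -4 0 0.95; 0 0 -8 0 0.95; 0 0 -13 0 0.95; 0 0 -18 0 0.95; 0 0 -18 0 0.95")

```text
time: 11.52
position: [0.5367, -0.1093, 0.387]
ee_rot: [-3.133, 0.003, -1.859]
contact_force: [-0.7, 0.4, -0.8]
opening: 0.0831
grip_force: 0.0
```

```bash
timeout 500 python3 - <<'E'
from mfit import *
snap("side","s3");S=cut_out("side","sauce_bottle")[0]
m=bottle();b=[p+[0,0,.006] for p in m]
print(S["confidence"],S["bbox"],fit(b,[("side",S["region"])],(.536,-.109),[-.29]))
snap("wrist","w4");
for d in cut_out("wrist","sauce_bottle"): print(d["confidence"],d["bbox"])
go([.66,.175,.38]); s=read_state();print(s["joints"],s["ee_rot"])
E
```

```text
0.78 [233.4, 202.8, 250.2, 267.5] (array([ 0.53477788, -0.10657198, -0.3442394 ]), [np.float64(0.931)])
0.69 [248.3, 137.1, 291.3, 216.9]
t 11.72 shift cm [-30.79  -3.9    0.06] turn None yaw -1.86
[ 1.57836580e-01  9.94989967e-02 -1.27407830e-01 -3.36884604e-04
 -1.34497697e+00 -4.46796760e-01] [ 3.14047010e+00 -1.73849812e-04 -1.85983202e+00]
```

```bash
timeout 500 python3 - <<'E'
from h import *
go([.61,.216,.30])
E
```

```text
t 11.72 shift cm [-33.29   2.06   8.06] turn None yaw -1.86
```

Request:
move_arm(series="-5 -0.3 0 0 1; -10 -0.6 0 0 1; -15 -0.9 2 0 1; -20 -1.2 4 0 1; -25 -1.6 6 0 1; -30 -2 7.5 0 1; -33.2 -2.2 8.7 0 1; -33.2 -2.2 8.7 0 1")

```text
time: 12.72
position: [0.6506, 0.2047, 0.2904]
ee_rot: [3.138, -0.004, -1.858]
contact_force: [1.2, -0.5, 0.2]
opening: 0.0873
grip_force: 0.0
```

```bash
timeout 500 python3 - <<'E'
from mfit import *
im=snap("wrist","w5");D=cut_out("wrist","blade_unit");s=read_state();print(s["position"],s["time"])
for d in D: print(d["confidence"],d["bbox"],d["region"].sum())
c=proj("wrist",[[.5873,.1395,.131]])[0];print("exp hub",c)
x0,y0=(c-[52,40]).astype(int);y0=max(y0,0);S=7
a=cv2.resize(im[y0:y0+80,x0:x0+104],None,fx=S,fy=S,interpolation=cv2.INTER_CUBIC)[:,:,::-1]
g=np.clip((a/255.)**.5*255,0,255).astype(np.uint8)
b=max(D,key=lambda d:d["region"].sum() if d["confidence"]>.5 else 0)
f=fit(blade(),[("wrist",b["region"])],(.587,.139),[0.]);print(f)
cx,cy=f[0][:2]
cc=((proj("wrist",circ(.0325,.105)+[cx,cy,0])+.5-[x0,y0])*S).astype(np.int32);cv2.polylines(g,[cc],True,(0,255,0),1)
for yaw,col in((0,(0,0,255)),):
    h=((proj("wrist",place(blade(),cx,cy,yaw)[1][6:])+.5-[x0,y0])*S).astype(np.int32);cv2.polylines(g,[h],True,col,1)
cv2.imwrite("pics/w5c.png",g);print(x0,y0)
E
```

```text
[0.65070827 0.20284568 0.2928178 ] 12.825
exp hub [325.02194996 110.92196334]Traceback (most recent call last):
  File "<stdin>", line 8, in <module>
ValueError: max() iterable argument is empty
```

Request:
move_arm(series="0 2.2 0 0 1; 0 4.2 0 0 1; 0 4.2 0 0 1; 0 4.2 0 0 1")

```text
time: 13.32
position: [0.6111, 0.2142, 0.2949]
ee_rot: [-3.141, 0.001, -1.86]
contact_force: [-0.2, -0.1, -0.6]
opening: 0.0878
grip_force: 0.0
```

```bash
timeout 500 python3 - <<'E'
from mfit import *
im=snap("wrist","w6");D=cut_out("wrist","blade_unit")+cut_out("wrist","hub");s=read_state();print(s["position"],s["time"])
for d in D: print(d["confidence"],d["bbox"],d["region"].sum())
c=proj("wrist",[[.5873,.1395,.131]])[0];print("exp hub",c)
x0,y0=(c-[52,40]).astype(int);y0=max(y0,0);S=7
a=cv2.resize(im[y0:y0+80,x0:x0+104],None,fx=S,fy=S,interpolation=cv2.INTER_CUBIC)[:,:,::-1]
g=np.clip((a/255.)**.5*255,0,255).astype(np.uint8)
cx,cy=.5873,.1395
D=[d for d in D if d["confidence"]>.3 and d["bbox"][0]<c[0]<d["bbox"][2] and d["bbox"][1]<c[1]<d["bbox"][3]]
for d in D[:2]:
    f=fit(blade(),[("wrist",d["region"])],(.587,.139),[0.]);print(f);cx,cy=f[0][:2]
cc=((proj("wrist",circ(.0325,.105)+[cx,cy,0])+.5-[x0,y0])*S).astype(np.int32);cv2.polylines(g,[cc],True,(0,255,0),1)
h=((proj("wrist",place(blade(),cx,cy,0)[1][6:])+.5-[x0,y0])*S).astype(np.int32);cv2.polylines(g,[h],True,(0,0,255),1)
cv2.imwrite("pics/w6c.png",g);print(x0,y0)
# edge-score of hub outline versus yaw
gr=cv2.GaussianBlur(cv2.cvtColor(im,cv2.COLOR_RGB2GRAY).astype(np.float32)**.5,(0,0),.7);gx=cv2.Sobel(gr,5,1,0);gy=cv2.Sobel(gr,5,0,1)
def score(x,y,yaw,r=.02):
    v=place(blade(),x,y,yaw)[1][6:];v=(v-[x,y,.131])*[r/.02,r/.02,1]+[x,y,.131];T=0
    for i in range(6):
        P=proj("wrist",v[i]+np.linspace(.1,.9,25)[:,None]*(v[(i+1)%6]-v[i])).astype(np.float32)
        t=P[-1]-P[0];n=np.array([-t[1],t[0]])/np.hypot(*t)
        G=[cv2.remap(k,P[:,0],P[:,1],1)[:,0] for k in(gx,gy)]
        T+=abs((G[0]*n[0]+G[1]*n[1]).mean())
    return T
best=sorted(((max(score(cx+dx,cy+dy,np.radians(a)) for dx in(-.001,0,.001) for dy in(-.001,0,.001)),a) for a in range(-30,30,3)),reverse=True)
print([(round(float(s),1),a) for s,a in best])
E
```

```text
[0.61127366 0.21439904 0.29416622] 13.475
0.92 [234.5, 71.5, 309.0, 148.7] 4385
0.92 [268.2, 180.9, 308.0, 221.1] 1263
0.86 [232.5, 72.3, 307.2, 148.1] 4408
0.57 [269.1, 183.0, 305.3, 221.2] 1228
exp hub [272.46850703 109.75551251]
(array([0.58790253, 0.13964431, 0.11584059]), [np.float64(0.975)])
(array([0.5877625 , 0.13947415, 0.05757928]), [np.float64(0.978)])
220 69
[(19.6, -15), (19.0, -12), (16.4, -18), (14.1, -9), (12.1, -21), (10.7, -6), (9.0, -24), (8.1, -3), (6.6, -27), (6.3, 0), (5.2, 3), (5.0, -30), (4.4, 6), (4.0, 9), (3.9, 27), (3.7, 12), (3.4, 24), (3.4, 15), (3.3, 21), (3.1, 18)]
```

View pics/w6c.png

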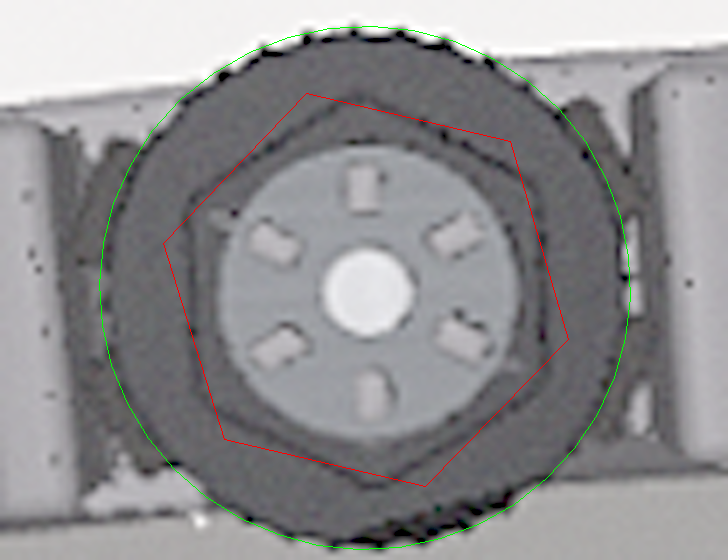

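Last view: the hub's six flats are clear, with its centre at crop (368,290) inside the collar circle. The flat edges score best at -13.5°, and the gripper closes along -16.6°, so it needs only a 3° turn.

```bash
timeout 500 python3 - <<'E'
from h import *
go([.5878,.1395,.175],np.radians(-13.5)-np.pi/2);print(read_state()["torque"],read_state()["joints"][[0,5]])
E
```

```text
t 13.47 shift cm [ 7.85  0.11 11.92] turn -0.054 yaw -1.861
[0.04260818 0.08450266 0.01509959] [ 0.63798224 -0.92774971]
```

Request:
move_arm(series="4 0 2 -0.054 1; 7.8 0.1 4 -0.054 1; 7.8 0.1 7 -0.054 1; 7.8 0.1 9.5 -0.054 1; 7.8 0.1 9.5 -0.054 1; 7.8 0.1 9.5 -0.054 1")

```text
time: 14.22
position: [0.5884, 0.1406, 0.2]
ee_rot: [-3.141, 0.0, -1.806]
contact_force: [0.3, 0.1, 0.6]
opening: 0.0877
grip_force: 0.0
```

```bash
timeout 500 python3 - <<'E'
from h import *
go([.5878,.1395,.175],np.radians(-13.5)-np.pi/2)
E
```

```text
t 14.22 shift cm [0.12 0.03 2.5 ] turn 0.001 yaw -1.806
```

Request:
move_arm(series="0.1 0 1.5 0 1; 0.1 0 2.3 0 1; 0.1 0 2.5 0 1; 0.1 0 2.5 0 0.6; 0.1 0 2.5 0 0.4; 0.1 0 2.5 0 0.25; 0.1 0 2.5 0 0.25; 0.1 0 2.5 0 0.25", squeeze=30)

```text
time: 15.22
position: [0.5874, 0.1395, 0.1743]
ee_rot: [-3.141, 0.0, -1.806]
contact_force: [0.0, -0.2, 0.5]
opening: 0.0431
grip_force: 0.0
```

Request:
move_arm(series="0 0 0 0 0.25; 0 0 0 0 0.25")

```text
time: 15.48
position: [0.5875, 0.1395, 0.1742]
ee_rot: [-3.141, 0.0, -1.806]
contact_force: [-0.5, -0.1, 1.4]
opening: 0.0396
grip_force: 30.0
```

```bash
python3 -c "
from h import *
s=read_state();print(s)"
```

```text
{'time': 15.475, 'joints': array([ 5.56363118e-01,  3.42505447e-01, -3.02652342e-01,  3.04990421e-05,
       -9.25526321e-01, -7.91342699e-01]), 'qd': array([-0.00033967, -0.00016055,  0.00031948,  0.00090307, -0.00198331,
        0.00079898]), 'joint_torque': array([-7.15829199e-02, -5.21091843e+01,  2.47234225e+01,  5.89309394e+00,
        4.53179190e-02, -1.29622282e-02]), 'position': array([0.58745311, 0.13946038, 0.1742464 ]), 'ee_rot': array([-3.14149644e+00,  6.26914583e-05, -1.80575756e+00]), 'contact_force': array([-0.54115497, -0.10009938,  1.41113519]), 'torque': array([ 0.02114154,  0.16411924, -0.01211257]), 'grip_force': 29.980563819408417, 'opening': 0.039564111927861065}
```

Request:
move_arm(series="0 0 0 -0.05 0.25; 0 0 0 -0.1 0.25; 0 0 0 -0.15 0.25; 0 0 0 -0.15 0.25")

```text
time: 15.98
position: [0.5875, 0.1395, 0.1742]
ee_rot: [-3.141, 0.0, -1.656]
contact_force: [1.3, 0.8, 0.2]
opening: 0.04
grip_force: 30.0
```

```bash
python3 -c "
from h import *
s=read_state();print(s['torque'],s['ee_rot'],s['joint_torque'],s['opening'])"
```

```text
[-0.01481973 -0.0302209   0.02689288] [-3.14142922e+00  4.08045911e-05 -1.65609456e+00] [  0.10322041 -52.24240065  24.55955029   5.77226356  -0.08174881
   0.41924159] 0.03995361687463241
```

Request:
move_arm(series="0 0 0 -0.05 0.25; 0 0 0 -0.1 0.25; 0 0 0 -0.12 0.25")

```text
time: 16.35
position: [0.5876, 0.1396, 0.1742]
ee_rot: [-3.141, 0.001, -1.538]
contact_force: [1.2, 1.9, 0.6]
opening: 0.0406
grip_force: 32.4
```

```bash
python3 -c "
from h import *
s=read_state();print(s['torque'],s['ee_rot'],s['joint_torque'],s['opening'])"
```

```text
[ 0.68812842 -0.07375498 -1.55011404] [-3.14113267e+00  1.03544015e-03 -1.53831353e+00] [  0.31019733 -52.1031332   23.63584757   7.12356001  -0.59472682
   1.50172502] 0.040564023365272636
```

CCW met a firm stop at about 13-15° (torque -1.5 Nm), so it's a left-hand thread. I'll turn clockwise.

Request:
move_arm(series="0 0 0 0.12 0.25; 0 0 0 0.27 0.25; 0 0 0 0.42 0.25; 0 0 0 0.5 0.25; 0 0 0 0.5 0.25")

```text
time: 16.98
position: [0.5874, 0.1395, 0.1742]
ee_rot: [-3.141, -0.0, -2.035]
contact_force: [0.1, -0.3, 0.3]
opening: 0.0406
grip_force: 29.4
```

```bash
python3 -c "
from h import *
s=read_state();print(s['torque'],s['ee_rot'],s['joint_torque'],s['opening'])"
```

```text
[ 0.00897103  0.1163968  -0.0120034 ] [-3.14148820e+00 -2.48910677e-04 -2.03515340e+00] [ 4.64863598e-02 -5.20388138e+01  2.45843321e+01  5.83758742e+00
 -3.21542658e-02 -6.82296194e-01] 0.04058533756378481
```

Request:
move_arm(series="0 0 0 0.15 0.25; 0 0 0 0.3 0.25; 0 0 0 0.45 0.25; 0 0 0 0.6 0.25; 0 0 0 0.75 0.25; 0 0 0 0.9 0.25; 0 0 0 1.0 0.25; 0 0 0 1.0 0.25")

```text
time: 17.98
position: [0.5874, 0.1396, 0.1742]
ee_rot: [3.142, 0.0, -3.033]
contact_force: [-0.0, 0.4, 0.9]
opening: 0.0406
grip_force: 29.4
```

```bash
python3 -c "
from h import *
s=read_state();print(s['torque'],s['ee_rot'],s['joint_torque'],s['opening'])"
```

```text
[ 0.15912626 -0.1001717  -0.02015902] [ 3.14152225e+00  1.40026055e-04 -3.03346137e+00] [ -0.30521357 -52.1141088   24.35801625   5.9113428   -0.23616395
  -0.82556712] 0.04057468543634485
```

Request:
move_arm(series="0 0 -0.2 0 0.25; 0 0 -0.4 0 0.25; 0 0 -0.6 0 0.25; 0 0 -0.6 0 0.25")

```text
time: 18.48
position: [0.5874, 0.1395, 0.1803]
ee_rot: [3.142, 0.0, -3.035]
contact_force: [0.2, 1.4, -1.2]
opening: 0.0402
grip_force: 29.4
```

It's free: the force is about -1.2 N, which is just its weight. I'll lift so the collar's lower edge comes to z ≈ 0.20.

Request:
move_arm(series="0 0 -1 0 0.25; 0 0 -3 0 0.25; 0 0 -5 0 0.25; 0 0 -7 0 0.25; 0 0 -9 0 0.25; 0 0 -10.5 0 0.25; 0 0 -11.2 0 0.25; 0 0 -11.2 0 0.25")

```text
time: 19.48
position: [0.5874, 0.1394, 0.2924]
ee_rot: [3.141, 0.0, -3.036]
contact_force: [-0.7, -0.4, -1.7]
opening: 0.04
grip_force: 29.4
```

Request:
move_arm(series="0 0 0 0 0.25; 0 0 0 0 0.25; 0 0 0 0 0.25; 0 0 0 0 0.25")

```text
time: 19.98
position: [0.5874, 0.1395, 0.292]
ee_rot: [-3.141, -0.0, -3.036]
contact_force: [-0.2, -0.6, -1.9]
opening: 0.0407
grip_force: 29.4
```

```bash
timeout 500 python3 - <<'E'
from mfit import *
s=read_state();print(s["position"],s["ee_rot"],s["contact_force"],s["torque"],s["opening"],abs(s["qd"]).max())
snap("side","s9");print("exp",proj("side",[[.5875,.1395,.202],[.5875,.1395,.249]]))
for k in("blade_unit","sauce_bottle","spice_front"):
    for d in cut_out("side",k): print(k,d["confidence"],d["bbox"],d["region"].sum())
a=cv2.imread("pics/s9.png")[90:310,190:340];cv2.imwrite("pics/s9c.png",cv2.resize(a,None,fx=2.7,fy=2.7,interpolation=cv2.INTER_CUBIC))
E
```

```text
[0.58740083 0.13946432 0.29195478] [-3.14145071e+00 -3.11406783e-04 -3.03576106e+00] [-0.19089453 -0.64343932 -1.85660958] [ 0.00594581 -0.06783788  0.02342364] 0.04068601825922757 0.0026800493330176806
exp [[250.98218451 153.78467425]
 [250.62726699 139.94881457]]
blade_unit 0.64 [239.1, 142.2, 259.6, 160.7] 261
sauce_bottle 0.65 [233.8, 202.4, 251.6, 267.4] 1167
spice_front 0.78 [222.1, 266.8, 236.4, 303.2] 567
```

```bash
timeout 500 python3 - <<'E'
from mfit import *
for z in(.196,.202,.208):
    p=np.vstack(place([blade(z)[0],circ(.012,z-.008)],.5875,.1395,0));q=proj("side",p);print(z,q.min(0),q.max(0))
r=cut_out  
d=(snap("side"),cut_out("side","blade_unit"))[1][0];v,u=np.nonzero(d["region"]);print([(int(c),int(v[u==c].max())) for c in range(u.min(),u.max()+1,2)])
E
```

```text
0.196 [240.02888793 144.06641963] [261.72310115 161.17933231]
0.202 [239.94914006 142.33052092] [261.71269098 159.44329291]
0.208 [239.86888182 140.58377587] [261.70221507 157.69606069]
[(241, 155), (243, 157), (245, 158), (247, 158), (249, 159), (251, 159), (253, 159), (255, 158), (257, 158), (259, 157), (261, 155)]
```

The blade unit is level (its bottom outline is symmetric), the collar's lower edge is at z ≈ 0.20, and the arm is still. Handing in.

```bash
python3 -c "
from station import *
print(finish_job())"
```

```text
the job is handed in; nothing more can be done
None
```

The job is handed in at about 20 s: the sauce bottle stands upright and released in the tray, and the blade unit (a left-hand thread, so it loosened clockwise) is held level and still, its collar about 10 cm above the cup's mouth.

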